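Tip a long battery pack out through the hatch of a back-up power unit

ROBOT

A 6-joint arm with a two-finger parallel gripper is mounted at the origin on the work surface. World frame = base frame: x ahead of the robot, y to its left, z up, the work surface at z = 0. Lengths are in mm, angles in rad, forces in N, time in s.
With the tool pointing down it reaches from about 350 to 875 mm from the base axis. Payload 4.2 kg.
Tool frame: the origin (TCP) lies at the very end of the fingers, on their centre line; the grasp point (between the pads) lies 19 mm behind it; z points along the fingers, y is the line along which they close (so a half turn about z gives the same grasp; the last joint's range is limited). The gripper opens to 85 mm and grips with 20 to 120 N. Pads are 22 mm wide; open, the fingers measure 114 mm over their backs; the gripper's body (76 mm by 85 mm) begins 54 mm behind the grasp point. The pads swing forward as they close: fully open they stand 13 mm farther back than shut.
Start: joints at [-1.086, 0.385, 0.008, 0, -1.194, -0.259], TCP at [139.946, -609.109, 231.312] pointing down, gripper open.
Joint ranges: [-3.14, 3.14], [-1.21, 2.06], [-1.07, 1.41], [-3.16, 2.05], [-2.99, -0.16], [-3.1, 3.1]. Speed limits (rad/s): [2.79, 2.79, 3.14, 3.14, 3.14, 3.14].

INTERFACE

Orientations are given as a unit quaternion [x, y, z, w].
In Python, from bench import arm gives the robot as it stands.
- The arm moves only by the tool servo_tool, never from a script. Its argument "rows" is a list that holds one entry, the list of rows, each a list of 7 numbers: the finger opening in mm, from 0 to 85.4, then the shift along the tool's x, y, z in mm, then the turn, a rotation vector about the tool's x, y, z in rad. A call has 1 to 10 rows; each row is the pose to reach, as a shift and turn from the pose commanded when the call began, along the tool's axes at that moment; what a row does not reach only later rows make up. A row lasts 1/8 s, in which the tool goes at most 62.5 mm and 10.7 degrees, less where a joint would pass 70% of its speed; a pose out of reach is approached as far as the arm can. A call with a gripper value outside its range is refused whole. The fingers move at their own pace and stop on an object; the grip force is fixed at half the most. Time passes only in rows, so rows that repeat a pose let the fingers close. It gives the time, the measured TCP pose, the force, the opening and the grip force at its end, in the units of the state.
- arm.read_state(): the state, without advancing time (a new reading comes with each control period).
- arm.get_image(name): name is "scene" or "top" or "wrist"; returns the picture (384x512x3 uint8, red, green, blue); there is no depth.
- arm.camera_params(name): a dict with "intrinsics" (3x3 intrinsics, pixels), "D" ([k1, k2, p1, p2, k3] as OpenCV has them; the pictures are not rectified), "R" (3x3) and "t" (3): a world point X has camera coordinates R X + t. Camera axes: x right, y down, z forward; pixel columns grow to the right and rows downward; lengths in mm; the calibration is good to about 2 mm. A picture is of the moment at which its call begins: read the wrist's pose just before it. camera_params takes no time and is no camera call; for the wrist camera it gives the pose at the moment of the call.
- arm.job_done(): hands the job in; it is judged then, once.
The state is a dict: "clock": time; "joints": joint angles; "joint_vel": joint speeds; "joint_efforts": joint torques, N m; "position": TCP position; "ee_rot": TCP orientation; "contact_force": force on the tool from outside, world axes, zero at the start; "wrist_torque": the same for the moment, N m; "gripper_width": finger opening in mm; "grasp_force": force on a finger pad.
Only numpy, scipy, OpenCV 4.12 (cv2) and the standard library are available. Lean on these libraries where they do the work, as an engineer would, in place of code of your own. Each camera call takes 0.05 s, during which the arm holds its last target. There are 200 camera calls.

TASK

Slide the hatch cover of the back-up power unit fully open, into its pocket. Then take out the long battery pack, which is longer than the hatch: press it back against the sprung contact, tip its front end up and draw it out slantwise, without wrenching it against the edges of the opening or disturbing the other things on the bench. Finish while still holding the pack in the gripper, still and well clear above the case.

Things in the scene. Friction and masses are not known exactly. Their poses are not given: they have to be found in the camera images.
- unit: grey moulded case, 340 (x) x 120 (y) x 68 (z) mm, fixed to the bench, its length roughly across in front of the robot. Origin: centre of its underside; x runs along its length from the front (hatch) end at -170 to the back end at +170 mm, z up. Walls 4 mm, inner floor at z = 4. All unit-frame figures in this list are in mm in this frame
- hatch (a point): centre of the hatch, level with the case's top (unit x = -72, z = 68). Opening from unit x = -150 to +6, y = -50 to +50; top 8 mm thick (z 60 to 68). In front of it a lip (x = -166 to -150) covers the pack's front end; behind it the deck covers its back end and holds the cover's pocket
- cradle (a point): inside, under the pack's centre, at the height of the rib tops (unit x = -62, z = 29). Two cross ribs, 4 mm thick and 56 wide, at unit x = -112 and -12 carry the pack; their side posts stand at |y| = 22 to 28, up to z = 42. Elsewhere the bay is empty down to the floor
- contact_face (a point): face of the sprung contact plate at the back of the bay, 32 wide, unit z 14 to 54, at unit x = +39 when free. It gives way up to 24 mm towards +x, with 1.5 N at first and 5 N at the end, and springs back. Facing it, at unit x = -163, is the fixed contact on the front wall
- hatch_cover (a joint): sliding hatch cover: 0 = shut, 0.147 m = fully open (slid towards unit +x into the pocket); may start up to 40 mm open. Stays where left; about 2 N to slide. Plate 154 x 99 x 3 mm, top at unit z = 65.5, finger lug across its front edge. Fully open its front edge is at unit x = -3: the hatch is then clear from x = -150 to -3
- cover_lug (a point): centre of the cover's finger lug: upright bar 8 (x) x 52 (y) x 12.5 (z) mm, from z = 65.5 to 78 in the unit's frame; axes as the unit's; moves with the cover
- pack_center (a point): centre of the battery pack: red cells, two side by side, three end to end, in black frames; 200 (x) x 40 (y) x 20 (z) mm, 0.25 to 0.42 kg. Grip it across y on the flat-sided black middle band (50 long, 40 wide, 20 high). It starts level in the unit, axes as the unit's, centre at unit x = -62, z = 38
- pack_front (a point): middle of the pack's front (-x) end, 100 mm from its centre; it starts 12 mm under the lip, 1 mm from the fixed contact
- pack_back (a point): middle of the pack's back (+x) end, 100 mm from its centre; it starts 32 mm under the deck, 1 mm from the sprung contact
- block_center (a point): centre (half-way up) of a loose upright block of four red cells in black frames, 48 x 48 x 73 mm; leave it alone
- screwdriver: loose screwdriver, 170 mm long, lying along its x axis; leave it alone
- tape_roll: loose roll of tape, outer diameter 84, 19 mm high, origin at the centre of its underside; leave it alone
- screw_tray: loose aluminium tray of screws, 100 x 75 x 22 mm, origin at the centre of its underside; leave it alone
Not all that is in view belongs to the job. Of the things that look like the part that bears pack_center, the middle-sized one is meant.

How it is judged:
By the outcome, as a careful person would: the job done as asked, in the order asked, and still so for the second after the job is handed in, while the arm keeps its last pose, push and grip.
It also fails if it takes over 51 s, if anything falls off the work surface, if the arm or the gripper's body presses on something with over 40 N, if the wrist force passes 120 N, or if a joint passes its speed limit or range.

## Working session

There is one attempt and no reset: what is moved stays moved. The work goes in short steps, Python scripts to look and compute and a tool call to move; the robot and the scene stay as the last step left them, time stands still between calls to the robot, and variables do not carry over. Pictures are saved under pics/ and viewed, at most 10 in all, crops included, and the job is handed in when it is done.

Besides the shell and the picture viewer there is one more tool, called after "Call:" by a JSON object that holds its "api" and its "payload". servo_tool: Moves the arm, as the interface text tells. Its arguments: {"type":"object","properties":{"rows":{"type":"array"}},"required":["rows"]}

```bash
mkdir -p pics; ls
cat > h.py <<'E'
import numpy as np, cv2
from bench import arm
from scipy.spatial.transform import Rotation as Ro
def cam(n):
    p=arm.camera_params(n); return {k:np.array(v,float) for k,v in p.items() if k in("intrinsics","D","R","t")}
def ray(c,uv):
    q=cv2.undistortPoints(np.array(uv,float).reshape(-1,1,2),c["intrinsics"],c["D"]).reshape(-1,2)
    d=np.c_[q,np.ones(len(q))]@c["R"]; return -c["R"].T@c["t"],d
def onz(c,uv,z):
    o,d=ray(c,uv); return o+d*((z-o[2])/d[:,2])[:,None]
def proj(c,X):
    return cv2.projectPoints(np.array(X,float).reshape(-1,3),cv2.Rodrigues(c["R"])[0],c["t"],c["intrinsics"],c["D"])[0].reshape(-1,2)
def snap(n,f):
    c=cam(n); im=arm.get_image(n)[:,:,::-1].copy(); cv2.imwrite("pics/"+f,im); return c,im
E
python3 - <<'E'
from h import *
for n in("scene","top"):
    c,im=snap(n,n+"1.png"); print(n,-c["R"].T@c["t"])
s=arm.read_state(); print(s)
a=cv2.imread("pics/scene1.png");b=cv2.imread("pics/top1.png")
E
```

```text
pics
scene [1097.69664658 -292.77522386  899.91356129]
top [ 456.99608028  -70.58587934 1128.78970444]
{'clock': 0.1, 'joints': array([-1.08639713e+00,  3.85474522e-01,  6.77838778e-03, -3.94064349e-04,
       -1.19403706e+00, -2.58595394e-01]), 'joint_vel': array([-0.00035536, -0.00096625,  0.00259089,  0.00156714,  0.00084268,
       -0.00158647]), 'joint_efforts': array([-2.52094742e-04, -3.93317771e+01,  1.88929778e+01,  4.19794545e+00,
       -2.59683169e-03,  3.98306412e-06]), 'position': array([ 139.81740374, -608.62602814,  230.34638981]), 'ee_rot': array([-1.12589938e-01,  9.93641049e-01,  9.68855547e-04, -1.80903146e-04]), 'contact_force': array([0.36278622, 0.08353876, 0.03325316]), 'wrist_torque': array([ 0.01105947,  0.02727823, -0.01613199]), 'grasp_force': 0.0, 'gripper_width': 85.55182192669803}
```

View pics/top1.png

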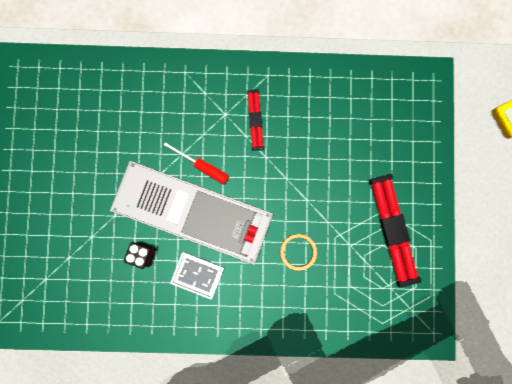

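View pics/scene1.png

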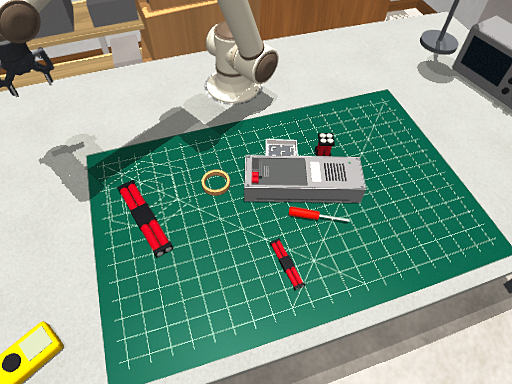

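The top view shows the case with corners near (132,163), (271,213), (252,262) and (112,210), and its hatch end at the right, partly open with red showing at (250,233). The block is at (139,254), the tray at (197,275), the tape at (298,252) and the screwdriver at (200,163). The large and small packs on the mat are decoys.

Run:
```python
from h import *
c=cam("top"); im=cv2.imread("pics/top1.png"); hsv=cv2.cvtColor(im,cv2.COLOR_BGR2HSV)
m=((hsv[:,:,1]<60)&(hsv[:,:,2]>60)).astype(np.uint8)*255
m[:150]=0;m[275:]=0;m[:,:100]=0;m[:,290:]=0
cs,_=cv2.findContours(m,cv2.RETR_EXTERNAL,cv2.CHAIN_APPROX_NONE)
k=max(cs,key=cv2.contourArea); hull=cv2.convexHull(k)
r=cv2.minAreaRect(cv2.convexHull(k)); print(r)
box=cv2.boxPoints(r); print(box)
W=onz(c,box,68); print(W.round(1)); print([np.linalg.norm(W[i]-W[(i+1)%4]).round(1) for i in range(4)])
v=im[150:275,100:290]; cv2.imwrite("pics/z1.png",cv2.resize(v,None,fx=4.2,fy=4.2,interpolation=cv2.INTER_CUBIC))
```

```text
((195.85000610351562, 213.45001220703125), (166.3358154296875, 62.296871185302734), 18.434946060180664)
[[107.09999 216.70001]
 [126.8     157.6    ]
 [284.60004 210.20001]
 [264.90002 269.30002]]
[[ 493.6  246.    68. ]
 [ 626.1  209.8   68. ]
 [ 519.7 -144.    68. ]
 [ 389.  -104.    68. ]]
[np.float64(137.4), np.float64(369.4), np.float64(136.7), np.float64(365.3)]
```

View pics/z1.png

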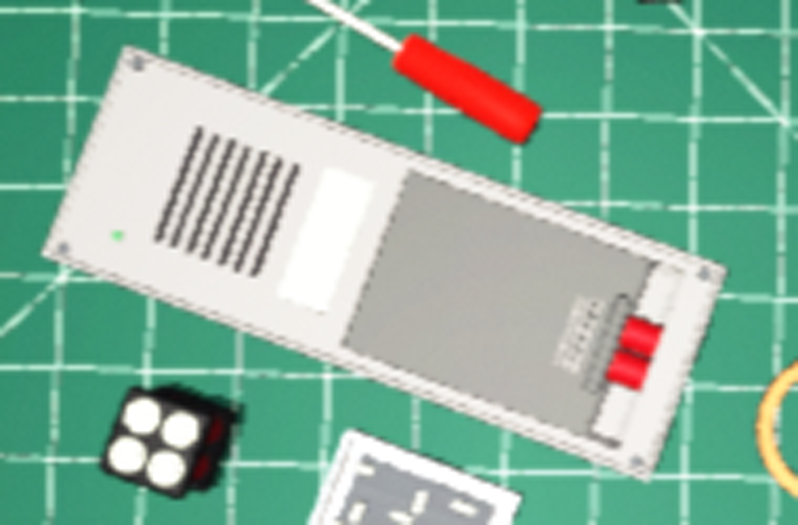

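The zoomed crop shows the case top corners at about (127,47), (724,270), (648,480) and (43,255). The lug bar runs from (628,297) to (592,390), and the red pack cells show in front of it, so the cover is about 20 mm open.

```bash
cat >> h.py <<'E'
def unit_from(P):  # back+y? corners order: back-far(-y), front-far(-y), front-near(+y), back-near(+y)
    P=np.array(P)[:,:2]; o=P.mean(0); ex=(P[0]+P[3]-P[1]-P[2]); th=np.arctan2(ex[1],ex[0]); return o,th
def u2w(U,o,th):
    U=np.array(U,float).reshape(-1,3);c,s=np.cos(th),np.sin(th)
    return np.c_[o[0]+c*U[:,0]-s*U[:,1],o[1]+s*U[:,0]+c*U[:,1],U[:,2]]
def w2u(W,o,th):
    W=np.array(W,float).reshape(-1,3);c,s=np.cos(th),np.sin(th);d=W[:,:2]-o
    return np.c_[c*d[:,0]+s*d[:,1],-s*d[:,0]+c*d[:,1],W[:,2]]
E
python3 - <<'E'
from h import *
c=cam("top")
q=np.array([[127,47],[724,270],[648,480],[43,255]])
W=onz(c,(q+.5)/4.2-.5+[100,150],68); print(W.round(1),[np.linalg.norm(W[i]-W[(i+1)%4]).round(1) for i in range(4)])
o,th=unit_from(W); print(o,th,np.degrees(th))
print(w2u(W,o,th).round(1))
lug=onz(c,(np.array([[628,297],[592,390],[608,343]])+.5)/4.2-.5+[100,150],78); print(w2u(lug,o,th).round(1))
tgt=u2w([[-130,0,180]],o,th);print(tgt)
s=arm.read_state();R=Ro.from_quat(s['ee_rot']);print(R.as_matrix().round(3))
c=cam("wrist");print((-c["R"].T@c["t"]-s['position'])@R.as_matrix(), (R.as_matrix().T@c["R"].T).round(2))
E
```

```text
[[ 619.1  202.7   68. ]
 [ 510.7 -116.3   68. ]
 [ 400.   -79.6   68. ]
 [ 507.8  240.7   68. ]] [np.float64(336.9), np.float64(116.6), np.float64(338.0), np.float64(117.7)]
[509.40588802  61.85897213] 1.2446684470075855 71.3142489066372
[[ 168.5  -58.8   68. ]
 [-168.4  -58.3   68. ]
 [-169.1   58.3   68. ]
 [ 168.9   58.8   68. ]]
[[-126.1  -27.1   78. ]
 [-125.5   24.6   78. ]
 [-124.7   -1.1   78. ]]
[[467.7568236 -61.2887255 180.       ]]
[[-0.975 -0.224 -0.001]
 [-0.224  0.975  0.002]
 [ 0.     0.002 -1.   ]]
[  73.20570072    0.14585115 -141.78909259] [[-0.   -0.96 -0.29]
 [ 1.   -0.   -0.  ]
 [ 0.   -0.29  0.96]]
```

```bash
cat >> h.py <<'E'
O,TH=np.array([509.4,61.9]),1.2447
def toolR(th,a=0.): # tool down, y along unit y, x along -unit x; a>0 tips pack front up (rotation about unit y)
    ux=np.array([np.cos(th),np.sin(th),0]);uy=np.array([-np.sin(th),np.cos(th),0])
    return Ro.from_rotvec(uy*a)*Ro.from_matrix(np.c_[-ux,uy,[0,0,-1.]])
def plan(U,a=0.,o=O,th=TH):
    s=arm.read_state();R=Ro.from_quat(s['ee_rot']);W=u2w([U],o,th)[0]
    d=R.inv().apply(W-s['position']);r=(R.inv()*toolR(th,a)).as_rotvec()
    print("shift",d.round(1),"turn",r.round(4),"rows %.1f %.1f"%(np.linalg.norm(d)/62.5,np.degrees(np.linalg.norm(r))/10.7))
def where(o=O,th=TH):
    s=arm.read_state();print("unit",w2u([s['position']],o,th)[0].round(1),"rot err deg",np.degrees((toolR(th).inv()*Ro.from_quat(s['ee_rot'])).as_rotvec()).round(2),"F",s['contact_force'].round(1),"w",round(s['gripper_width'],1),"g",round(s['grasp_force'],1),"t",round(s['clock'],2),"j",s['joints'].round(2))
E
python3 -c "
from h import *
plan([-152,0,140])"
cat > path.py <<'E'
import numpy as np, heapq, itertools
B=[(-166,60,-150,68),(-170,0,-163,68),(-3,62,160,68),(6,60,160,68),(-3,65,5,78),(-170,-20,170,4),(-114,0,-110,29),(-14,0,-10,29),(61,0,170,68)]
B=np.array(B,float)
def outline(x0,x1,z0,z1,n=3.):
    xs=np.linspace(x0,x1,int((x1-x0)/n)+2);zs=np.linspace(z0,z1,int((z1-z0)/n)+2)
    return np.r_[[(x,z) for x in xs for z in (z0,z1)],[(x,z) for z in zs for x in (x0,x1)]]
PK=outline(-100,100,-10,10)
def body(gx,tilt): # tool tilt relative to the pack (rad, negative leans to -x)
    p=np.r_[outline(-42.5,42.5,54,120,6.),outline(-12,12,15,54,4.)];c,s=np.cos(tilt),np.sin(tilt)
    return np.c_[c*p[:,0]+s*p[:,1]+gx,-s*p[:,0]+c*p[:,1]]
def sdf(P,B):
    c=(B[:,:2]+B[:,2:])/2;h=(B[:,2:]-B[:,:2])/2
    q=np.abs(P[:,None]-c)-h
    return (np.linalg.norm(np.maximum(q,0),axis=2)+np.minimum(q.max(2),0)).min()
def tr(p,x,z,a):
    c,s=np.cos(a),np.sin(a);return np.c_[x+c*p[:,0]+s*p[:,1],z-s*p[:,0]+c*p[:,1]]
if __name__=="__main__":
    G=body(-8,-.2)
    xs=np.arange(-62,-30,2.);zs=np.arange(38,150,2.);As=np.radians(np.arange(0,50,2.))
    C=np.array([[[min(sdf(tr(PK,x,z,a),B),sdf(tr(G,x,z,a),B)) for a in As] for z in zs] for x in np.arange(-110,-30,2.)])
    xs=np.arange(-110,-30,2.)
    C[:,0,0]=9; C[xs>-62,:3,0]=np.maximum(C[xs>-62,:3,0],1)
    C[xs<-62,:3]=-9
    st=(int(np.where(xs==-62)[0][0]),0,0);D={st:0};pr={};H=[(0,st)]
    mv=[m for m in itertools.product((-1,0,1),repeat=3) if any(m)]
    while H:
        d,u=heapq.heappop(H)
        if d>D[u]:continue
        if zs[u[1]]>=146:break
        for m in mv:
            v=tuple(np.add(u,m))
            if min(v)<0 or any(np.array(v)>=C.shape) or C[v]<=0.7:continue
            n=d+np.linalg.norm(m)*(1+30/C[v]**2)
            if n<D.get(v,1e9):D[v]=n;pr[v]=u;heapq.heappush(H,(n,v))
    p=[u]
    while p[-1]!=st:p.append(pr[p[-1]])
    for q in p[::-1]:print(xs[q[0]],zs[q[1]],round(np.degrees(As[q[2]])),C[q].round(1))
E
time python3 path.py
```

```text
shift [-430.6  441.2   91.2] turn [ 1.900e-03  9.000e-04 -1.019e+00] rows 10.0 5.5
-62.0 38.0 0 9.0
-60.0 38.0 0 9.0
-58.0 38.0 0 9.0
-56.0 38.0 0 9.0
-54.0 38.0 0 9.0
-52.0 38.0 0 9.0
-50.0 38.0 0 9.0
-50.0 40.0 0 1.0
-50.0 42.0 0 3.0
-48.0 44.0 0 5.0
-46.0 46.0 2 4.4
-46.0 48.0 4 4.6
-46.0 48.0 6 4.7
-44.0 50.0 8 4.6
-44.0 52.0 10 4.8
-44.0 54.0 12 5.1
-46.0 56.0 14 5.2
-48.0 58.0 16 6.3
-50.0 58.0 16 6.8
-52.0 60.0 18 6.5
-54.0 60.0 18 5.9
-56.0 62.0 18 6.5
-58.0 64.0 20 6.6
-60.0 66.0 20 5.7
-62.0 68.0 22 6.7
-64.0 70.0 22 5.6
-66.0 72.0 24 6.5
-68.0 74.0 24 5.5
-70.0 76.0 26 6.1
-72.0 78.0 26 6.0
-74.0 80.0 26 5.1
-76.0 82.0 28 5.9
-78.0 84.0 28 5.8
-80.0 86.0 28 5.0
-82.0 88.0 30 5.2
-84.0 90.0 30 5.9
-86.0 92.0 30 5.6
-88.0 94.0 30 5.0
-90.0 96.0 32 5.5
-92.0 98.0 32 6.7
-94.0 100.0 34 7.3
-96.0 102.0 36 9.3
-98.0 104.0 38 12.4
-100.0 106.0 40 15.4
-102.0 108.0 42 18.3
-102.0 110.0 42 19.6
-102.0 112.0 42 20.3
-102.0 114.0 42 19.5
-102.0 116.0 42 18.8
-102.0 118.0 42 18.3
-102.0 120.0 42 18.1
-102.0 122.0 42 18.0
-102.0 124.0 42 18.0
-102.0 126.0 42 18.0
-102.0 128.0 42 18.0
-102.0 130.0 42 18.0
-102.0 132.0 42 18.0
-102.0 134.0 42 18.0
-102.0 136.0 42 18.0
-102.0 138.0 42 18.0
-102.0 140.0 42 18.2
-102.0 142.0 42 18.6
-102.0 144.0 42 19.1
-102.0 146.0 42 19.9
real	0m16.607s
user	0m16.845s
sys	0m0.032s
```

Call:
{"api": "servo_tool", "payload": {"rows": [[[0, -430, 441, 91, 0, 0, -1.019], [0, -430, 441, 91, 0, 0, -1.019], [0, -430, 441, 91, 0, 0, -1.019], [0, -430, 441, 91, 0, 0, -1.019], [0, -430, 441, 91, 0, 0, -1.019], [0, -430, 441, 91, 0, 0, -1.019], [0, -430, 441, 91, 0, 0, -1.019], [0, -430, 441, 91, 0, 0, -1.019], [0, -430, 441, 91, 0, 0, -1.019], [0, -430, 441, 91, 0, 0, -1.019]]]}}

```text
clock: 1.35
position: [460.9, -81.0, 140.0]
ee_rot: [-0.583, 0.812, -0.0, -0.0]
contact_force: [0.8, -0.6, 0.8]
gripper_width: 0.2
grasp_force: 0.0
```

Call:
{"api": "servo_tool", "payload": {"rows": [[[0, 0, 0, 0, 0, 0, 0], [0, 0, 0, 0, 0, 0, 0]]]}}

```text
clock: 1.6
position: [459.7, -83.0, 139.9]
ee_rot: [-0.583, 0.812, 0.0, -0.001]
contact_force: [-0.4, -0.5, 0.7]
gripper_width: 0.3
grasp_force: 0.0
```

Run:
```python
from h import *
where(); c,im=snap("wrist","w1.png")
print(proj(c,u2w([[-125.5,-26,78],[-125.5,26,78],[-170,-60,68],[-170,60,68],[-62,0,68]],O,TH)).round())
plan([-152,0,70.5])
```

```text
unit [-153.2    0.7  139.9] rot err deg [-0.08  0.03 -0.03] F [-0.4 -0.5  0.7] w 0.3 g 0.0 t 1.6 j [ 0.17  0.21 -0.5  -0.   -0.86 -0.5 ]
[[219. 245.]
 [291. 245.]
 [172. 182.]
 [338. 182.]
 [255. 309.]]
shift [-1.8 -0.7 69.6] turn [ 0.001  -0.0004 -0.0006] rows 1.1 0.0
```

View pics/w1.png

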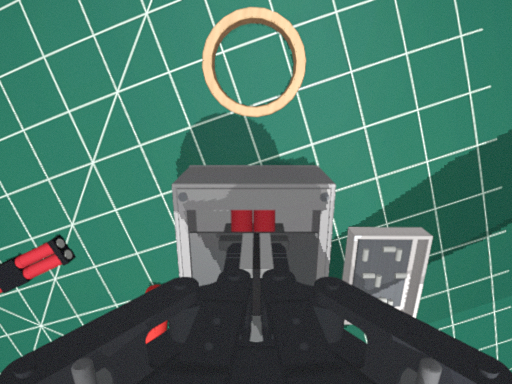

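The wrist picture shows the case front corners at (173,185) and (335,185), and the lug spanning 219–289 at row 240. Both agree with the estimate to within 2 mm.

Call:
{"api": "servo_tool", "payload": {"rows": [[[0, 0, -0.7, 40, 0, 0, 0], [0, 0, -0.7, 69, 0, 0, 0], [0, 0, -0.7, 69, 0, 0, 0], [0, -15, -0.7, 69, 0, 0, 0], [0, -30, -0.7, 69, 0, 0, 0], [0, -48, -0.7, 69, 0, 0, 0], [0, -66, -0.7, 69, 0, 0, 0], [0, -84, -0.7, 69, 0, 0, 0], [0, -100, -0.7, 69, 0, 0, 0], [0, -114, -0.7, 69, 0, 0, 0]]]}}

```text
clock: 2.9
position: [497.9, 25.9, 71.3]
ee_rot: [-0.583, 0.812, -0.0, 0.0]
contact_force: [-0.2, -2.5, 1.6]
gripper_width: 0.0
grasp_force: 1.2
```

Run:
```python
from h import *
where(); c,im=snap("top","t2.png")
v=im[150:275,100:290]; cv2.imwrite("pics/z2.png",cv2.resize(v,None,fx=4.2,fy=4.2,interpolation=cv2.INTER_CUBIC))
```

```text
unit [-37.8  -0.6  71.3] rot err deg [ 0.01 -0.   -0.04] F [-0.2 -2.5  1.6] w 0.0 g 1.2 t 2.9 j [ 0.38  0.36 -0.51  0.   -0.71 -0.7 ]
```

Call:
{"api": "servo_tool", "payload": {"rows": [[[0, -10, 0, 0, 0, 0, 0], [0, -18, 0, 0, 0, 0, 0], [0, -22, 0, 0, 0, 0, 0], [0, -23, 0, 0, 0, 0, 0]]]}}

```text
clock: 3.45
position: [504.7, 46.6, 71.2]
ee_rot: [-0.583, 0.813, 0.0, -0.0]
contact_force: [-0.2, -1.5, 0.0]
gripper_width: 0.0
grasp_force: 1.0
```

Call:
{"api": "servo_tool", "payload": {"rows": [[[0, -1, 0, 0, 0, 0, 0], [0, -1.5, 0, 0, 0, 0, 0]]]}}

```text
clock: 3.7
position: [505.2, 47.7, 71.2]
ee_rot: [-0.583, 0.813, 0.0, -0.0]
contact_force: [0.1, -3.0, -0.9]
gripper_width: -0.4
grasp_force: 1.0
```

```bash
python3 -c "
from h import *
where()"
```

```text
unit [-14.8  -0.5  71.2] rot err deg [-0.01  0.01  0.02] F [ 0.1 -3.  -0.9] w -0.4 g 1.0 t 3.7 j [ 0.41  0.37 -0.48 -0.   -0.72 -0.74]
```

Still sliding at about 2–3 N, so I'll push on to the stop.

Call:
{"api": "servo_tool", "payload": {"rows": [[[0, -1, 0, 0, 0, 0, 0], [0, -2, 0, 0, 0, 0, 0], [0, -2, 0, 0, 0, 0, 0]]]}}

```text
clock: 4.08
position: [505.9, 49.9, 71.2]
ee_rot: [-0.583, 0.813, 0.0, -0.0]
contact_force: [0.4, -2.6, -1.7]
gripper_width: -0.3
grasp_force: 0.9
```

Call:
{"api": "servo_tool", "payload": {"rows": [[[0, -1, 0, 0, 0, 0, 0], [0, -2, 0, 0, 0, 0, 0], [0, -2, 0, 0, 0, 0, 0]]]}}

```text
clock: 4.45
position: [506.1, 50.7, 71.2]
ee_rot: [-0.583, 0.812, -0.0, -0.001]
contact_force: [-0.2, -6.6, -0.8]
gripper_width: 0.0
grasp_force: 3.0
```

```bash
python3 -c "
from h import *
where()"
```

```text
unit [-11.7  -0.4  71.2] rot err deg [-0.06  0.12 -0.01] F [-0.2 -6.6 -0.8] w 0.0 g 3.0 t 4.45 j [ 0.42  0.37 -0.48  0.   -0.72 -0.75]
```

Call:
{"api": "servo_tool", "payload": {"rows": [[[0, -1.5, 0, 0, 0, 0, 0], [0, -1.5, 0, 0, 0, 0, 0]]]}}

```text
clock: 4.7
position: [506.0, 50.9, 71.3]
ee_rot: [-0.583, 0.813, -0.001, -0.002]
contact_force: [1.3, -11.0, 0.2]
gripper_width: -0.2
grasp_force: 5.2
```

Call:
{"api": "servo_tool", "payload": {"rows": [[[0, 15, 0, 0, 0, 0, 0], [0, 40, 0, -30, 0, 0, 0], [54, 60, 0, -80, 0, 0, 0], [54, 60, 0, -100, 0, 0, 0], [54, 60, 0, -100, 0, 0, 0], [54, 60, 0, -100, 0, 0, 0]]]}}

```text
clock: 5.45
position: [487.2, -3.5, 170.4]
ee_rot: [-0.583, 0.813, 0.001, -0.0]
contact_force: [-0.3, 0.4, -0.2]
gripper_width: 54.3
grasp_force: 0.0
```

Run:
```python
from h import *
where(); c,im=snap("wrist","w2.png"); 
print(proj(c,u2w([[-162,-20,48],[-162,20,48],[-170,-60,68],[-170,60,68],[-150,-50,68],[-150,50,68],[-87,20,48],[-87,-20,48]],O,TH)).round())
c,im=snap("top","t3.png")
v=im[150:275,100:290]; cv2.imwrite("pics/z3.png",cv2.resize(v,None,fx=4.2,fy=4.2,interpolation=cv2.INTER_CUBIC))
```

```text
unit [-69.1   0.  170.4] rot err deg [-0.07 -0.    0.  ] F [-0.3  0.4 -0.2] w 54.3 g 0.0 t 5.45 j [ 0.33  0.21 -0.41 -0.   -0.95 -0.65]
[[231.  76.]
 [281.  76.]
 [175.  63.]
 [336.  63.]
 [190.  91.]
 [322.  90.]
 [279. 166.]
 [233. 166.]]
```

View pics/w2.png

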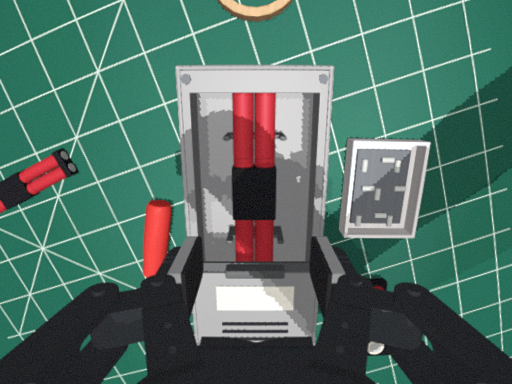

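View pics/z3.png

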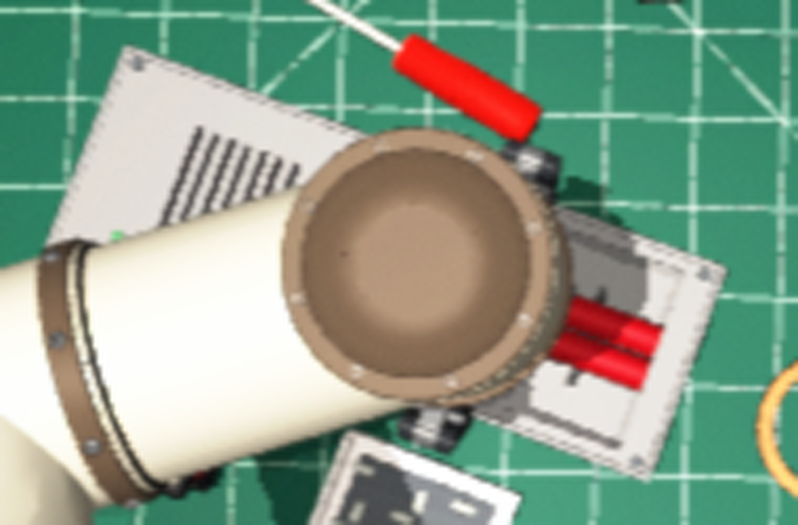

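The wrist view shows the cover fully back, the black band spanning columns 233–276 with its front edge at row 167, and the opening corners at (190,93) and (322,93). So the unit sits about 1.5 mm further along +x and the pack about 1 mm towards –y. The top view confirms the neighbours are undisturbed.

```bash
echo 'O[:]=[509.9,63.3]' >> h.py
python3 - <<'E'
from h import *
plan([-82,-.7,95],-.2); plan([-66,-.7,16],-.2)
E
```

```text
shift [11.3 -1.  75. ] turn [ 2.200e-03 -2.011e-01  1.000e-04] rows 1.2 1.1
shift [ -4.8  -1.2 154. ] turn [ 2.200e-03 -2.011e-01  1.000e-04] rows 2.5 1.1
```

Call:
{"api": "servo_tool", "payload": {"rows": [[[54, 11, -1, 40, 0, -0.1, 0], [54, 11, -1, 75, 0, -0.2, 0], [54, 11, -1, 75, 0, -0.2, 0], [54, 7, -1, 95, 0, -0.2, 0], [54, 3, -1, 115, 0, -0.2, 0], [54, -1, -1, 135, 0, -0.2, 0], [54, -5, -1, 154, 0, -0.2, 0], [54, -5, -1, 154, 0, -0.2, 0]]]}}

```text
clock: 6.55
position: [492.1, 0.1, 22.5]
ee_rot: [-0.582, 0.807, 0.056, 0.082]
contact_force: [-13.3, -7.3, 36.5]
gripper_width: 53.8
grasp_force: 17.8
```

```bash
python3 -c "
from h import *
where()"
```

```text
unit [-65.6  -3.4  22.5] rot err deg [  0.25 -11.45  -0.26] F [-13.3  -7.3  36.5] w 53.8 g 17.8 t 6.55 j [ 0.21  0.42 -0.49 -0.31 -0.58 -0.27]
```

Call:
{"api": "servo_tool", "payload": {"rows": [[[54, 0, 0, -12, 0, 0, 0], [54, 0, 0, -12, 0, 0, 0]]]}}

```text
clock: 6.8
position: [491.0, -1.0, 30.5]
ee_rot: [-0.581, 0.808, 0.057, 0.082]
contact_force: [0.3, -0.4, 0.3]
gripper_width: 53.9
grasp_force: 0.0
```

Run:
```python
from h import *
where(); c,im=snap("wrist","w3.png"); c2,im2=snap("scene","s3.png")
v=im2[120:230,220:390]
o=cv2.resize(v,None,fx=3,fy=3,interpolation=cv2.INTER_CUBIC)
o=cv2.copyMakeBorder(o,0,0,0,max(0,512-o.shape[1]),cv2.BORDER_CONSTANT)
im=cv2.resize(im[:,:],(400,300)); o=cv2.resize(o,(400,258))
cv2.imwrite("pics/c3.png",np.r_[im,o])
```

```text
unit [-67.   -2.7  30.5] rot err deg [  0.17 -11.5   -0.11] F [ 0.3 -0.4  0.3] w 53.9 g 0.0 t 6.8 j [ 0.21  0.4  -0.49 -0.31 -0.6  -0.28]
```

View pics/c3.png

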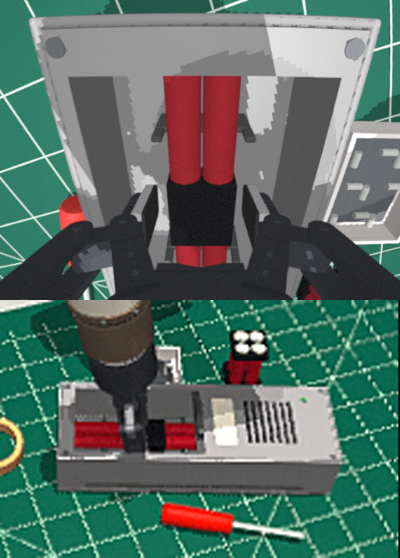

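The picture shows the pads straddling the black band, off centre by about 2 mm: the left gap is wider than the right. The links spread close to the hatch rails. I'll centre the tool, narrow the opening and grip a little higher.

Run:
```python
from h import *
plan([-67,-.5,30],-.2);plan([-67,-.5,24],-.2)
```

```text
shift [-0.6  1.2 -0.9] turn [ 0.0001 -0.0003  0.001 ] rows 0.0 0.0
shift [0.6 1.2 5. ] turn [ 0.0001 -0.0003  0.001 ] rows 0.1 0.0
```

Call:
{"api": "servo_tool", "payload": {"rows": [[[47, 0, 1.2, 0, 0, 0, 0], [47, 0, 1.2, 0, 0, 0, 0], [47, 0, 1.2, 0, 0, 0, 0], [47, 0.5, 1.2, 3, 0, 0, 0], [47, 0.5, 1.2, 5, 0, 0, 0], [47, 0.5, 1.2, 5, 0, 0, 0]]]}}

```text
clock: 7.65
position: [488.6, -0.7, 23.9]
ee_rot: [-0.58, 0.808, 0.058, 0.081]
contact_force: [-0.3, -0.1, 1.2]
gripper_width: 46.7
grasp_force: 0.0
```

```bash
python3 -c "
from h import *
where()
plan([-67,-.5,24],-.2)"
```

```text
unit [-67.5  -0.3  23.9] rot err deg [ -0.02 -11.45  -0.  ] F [-0.3 -0.1  1.2] w 46.7 g 0.0 t 7.65 j [ 0.21  0.41 -0.49 -0.31 -0.59 -0.28]
shift [-0.5 -0.2 -0. ] turn [ 0.0004 -0.0002  0.    ] rows 0.0 0.0
```

Call:
{"api": "servo_tool", "payload": {"rows": [[[30, 0, 0, 0, 0, 0, 0], [30, 0, 0, 0, 0, 0, 0], [30, 0, 0, 0, 0, 0, 0], [30, 0, 0, 0, 0, 0, 0]]]}}

```text
clock: 8.15
position: [489.1, -0.7, 24.4]
ee_rot: [-0.58, 0.808, 0.058, 0.082]
contact_force: [0.3, -0.1, 4.5]
gripper_width: 38.8
grasp_force: 60.1
```

Run:
```python
from h import *
where()
```

```text
unit [-67.3  -0.8  24.4] rot err deg [  0.06 -11.48  -0.02] F [ 0.3 -0.1  4.5] w 38.8 g 60.1 t 8.15 j [ 0.21  0.41 -0.49 -0.31 -0.59 -0.28]
```

```bash
cat > wp.py <<'E'
from h import *; from path import *
K=[(-62,39,0),(-58,40,0),(-54,40,0),(-50,41,0),(-48,44,0),(-46,46.5,2.5),(-45.5,48.5,6),(-44.5,51,9),(-44,54,12),(-47,57,15),(-50,58.5,16.5),(-54,61,18),(-60,66,20.5),(-66,72,23.5),(-72,78,26),(-78,84,28),(-84,90,30),(-90,96,32),(-96,102,36),(-102,108,40),(-102,125,40),(-102,150,40),(-102,180,40)]
t0=np.array([-67.3,24.4])-[-62,38]   # TCP in pack frame (x,z)
def tcp(k): return tr(t0[None],k[0],k[1],np.radians(k[2]))[0]
def rows(ks,start,y=-.8):
    s=toolR(TH,-.2+np.radians(start[2])); p=tcp(start)
    for k in ks:
        d=tcp(k)-p; W=np.array([np.cos(TH)*d[0],np.sin(TH)*d[0],d[1]])
        G=body(-9,-.2)
        print(k,s.inv().apply(W).round(1),"turn y %.3f"%np.radians(k[2]-start[2]),"clr",sdf(tr(PK,k[0],k[1],np.radians(k[2])),B).round(1),sdf(tr(G,k[0],k[1],np.radians(k[2])),B).round(1))
def pack():
    s=arm.read_state();u=w2u([s['position']],O,TH)[0];a=(toolR(TH,-.2).inv()*Ro.from_quat(s['ee_rot'])).as_rotvec()
    q=tr(t0[None],0,0,a[1])[0]
    R=Ro.from_euler('z',-TH);f=R.apply(s['contact_force'])
    print("pack est",(u[[0,2]]-q).round(1),"a",np.degrees(a).round(1),"y",u[1].round(1),"Funit",f.round(1),"w",round(s['gripper_width'],1),"t",s['clock'])
E
python3 - <<'E'
from wp import *
rows(K[:6],(-62,38,0)); rows(K[6:12],K[5]);rows(K[12:],K[11])
E
```

```text
(-62, 39, 0) [-0.2  0.  -1. ] turn y 0.000 clr 0.0 30.8
(-58, 40, 0) [-4.3  0.  -1.2] turn y 0.000 clr 1.0 34.8
(-54, 40, 0) [-8.2  0.  -0.4] turn y 0.000 clr 1.0 37.3
(-50, 41, 0) [-12.4   0.   -0.6] turn y 0.000 clr 2.0 35.0
(-48, 44, 0) [-14.9   0.   -3.1] turn y 0.000 clr 5.0 35.8
(-46, 46.5, 2.5) [-16.8   0.   -5.5] turn y 0.044 clr 4.5 34.2
(-45.5, 48.5, 6) [-0.1  0.  -2.4] turn y 0.061 clr 5.2 32.5
(-44.5, 51, 9) [-0.8  0.  -5.2] turn y 0.113 clr 5.2 31.9
(-44, 54, 12) [-1.2  0.  -8.6] turn y 0.166 clr 5.1 32.2
(-47, 57, 15) [  1.8  -0.  -12.5] turn y 0.218 clr 6.3 33.3
(-50, 58.5, 16.5) [  4.8  -0.  -14.8] turn y 0.244 clr 6.8 34.2
(-54, 61, 18) [  8.6  -0.  -18.1] turn y 0.271 clr 6.8 36.4
(-60, 66, 20.5) [ 7.1 -0.  -4.6] turn y 0.044 clr 6.2 40.7
(-66, 72, 23.5) [ 14.3  -0.  -10.4] turn y 0.096 clr 6.0 45.4
(-72, 78, 26) [ 21.5  -0.  -16.1] turn y 0.140 clr 6.0 50.8
(-78, 84, 28) [ 28.5  -0.  -21.7] turn y 0.175 clr 5.8 56.6
(-84, 90, 30) [ 35.5  -0.  -27.3] turn y 0.209 clr 5.9 62.6
(-90, 96, 32) [ 42.5  -0.  -32.9] turn y 0.244 clr 5.5 68.6
(-96, 102, 36) [ 49.8  -0.  -39. ] turn y 0.314 clr 9.3 71.6
(-102, 108, 40) [ 57.1  -0.  -45.1] turn y 0.384 clr 18.2 74.9
(-102, 125, 40) [ 59.  -0. -62.] turn y 0.384 clr 16.0 89.8
(-102, 150, 40) [ 61.8  -0.  -86.8] turn y 0.384 clr 22.2 111.8
(-102, 180, 40) [  65.3   -0.  -116.6] turn y 0.384 clr 41.6 138.4
```

Call:
{"api": "servo_tool", "payload": {"rows": [[[30, -0.2, 0, -1.5, 0, 0, 0], [30, -4.3, 0, -1.5, 0, 0, 0], [30, -8.3, 0, -1, 0, 0, 0], [30, -12.5, 0, -1, 0, 0, 0], [30, -12.5, 0, -1, 0, 0, 0]]]}}

```text
clock: 8.78
position: [491.5, 10.8, 27.0]
ee_rot: [-0.58, 0.808, 0.059, 0.08]
contact_force: [-1.9, -1.6, -5.1]
gripper_width: 39.0
grasp_force: 60.7
```

Run:
```python
from wp import *
pack()
```

```text
pack est [-50.3  40.6] a [-0.1  0.1 -0. ] y 0.6 Funit [-2.1  1.3 -5.1] w 39.0 t 8.775
```

Run:
```python
from wp import *
rows(K[4:12],(-50.3,40.6,0))
```

```text
(-48, 44, 0) [-2.9  0.  -2.9] turn y 0.000 clr 5.0 35.8
(-46, 46.5, 2.5) [-4.9  0.  -5.3] turn y 0.044 clr 4.5 34.2
(-45.5, 48.5, 6) [-5.   0.  -7.7] turn y 0.105 clr 5.2 32.5
(-44.5, 51, 9) [ -5.9   0.  -10.4] turn y 0.157 clr 5.2 31.9
(-44, 54, 12) [ -6.5   0.  -13.8] turn y 0.209 clr 5.1 32.2
(-47, 57, 15) [ -3.6   0.  -17.9] turn y 0.262 clr 6.3 33.3
(-50, 58.5, 16.5) [ -0.7   0.  -20.2] turn y 0.288 clr 6.8 34.2
(-54, 61, 18) [  3.   -0.  -23.8] turn y 0.314 clr 6.8 36.4
```

Call:
{"api": "servo_tool", "payload": {"rows": [[[30, -2.9, -0.7, -2.9, 0, 0, 0], [30, -4.9, -0.7, -5.3, 0, 0.044, 0], [30, -5, -0.7, -7.7, 0, 0.105, 0], [30, -5.9, -0.7, -10.4, 0, 0.157, 0], [30, -6.5, -0.7, -13.8, 0, 0.209, 0], [30, -6.5, -0.7, -13.8, 0, 0.209, 0], [30, -6.5, -0.7, -13.8, 0, 0.209, 0]]]}}

```text
clock: 9.65
position: [494.9, 14.1, 42.9]
ee_rot: [-0.583, 0.813, -0.003, -0.003]
contact_force: [-0.2, -4.0, -0.5]
gripper_width: 39.0
grasp_force: 61.3
```

Run:
```python
from wp import *
pack(); c,im=snap("wrist","w4.png"); c2,im2=snap("scene","s4.png")
o=cv2.resize(im2[100:230,220:390],(510,390),interpolation=cv2.INTER_CUBIC)[:,55:455]
cv2.imwrite("pics/c4.png",np.r_[cv2.resize(im,(400,300)),cv2.resize(o,(400,300))])
rows(K[9:],K[8])
```

```text
pack est [-43.5  55.1] a [ 0.1 11.9  0. ] y -1.6 Funit [-3.9 -1.1 -0.5] w 39.0 t 9.65
(-47, 57, 15) [ 3.7 -0.  -3.4] turn y 0.052 clr 6.3 33.3
(-50, 58.5, 16.5) [ 7.  -0.  -5.1] turn y 0.079 clr 6.8 34.2
(-54, 61, 18) [11.3 -0.  -7.8] turn y 0.105 clr 6.8 36.4
(-60, 66, 20.5) [ 17.8  -0.  -13.2] turn y 0.148 clr 6.2 40.7
(-66, 72, 23.5) [ 24.5  -0.  -19.6] turn y 0.201 clr 6.0 45.4
(-72, 78, 26) [ 31.  -0. -26.] turn y 0.244 clr 6.0 50.8
(-78, 84, 28) [ 37.4  -0.  -32.3] turn y 0.279 clr 5.8 56.6
(-84, 90, 30) [ 43.7  -0.  -38.7] turn y 0.314 clr 5.9 62.6
(-90, 96, 32) [ 50.1  -0.  -45. ] turn y 0.349 clr 5.5 68.6
(-96, 102, 36) [ 56.8  -0.  -51.8] turn y 0.419 clr 9.3 71.6
(-102, 108, 40) [ 63.3  -0.  -58.6] turn y 0.489 clr 18.2 74.9
(-102, 125, 40) [ 63.5  -0.  -75.6] turn y 0.489 clr 16.0 89.8
(-102, 150, 40) [  63.7   -0.  -100.6] turn y 0.489 clr 22.2 111.8
(-102, 180, 40) [  64.    -0.  -130.6] turn y 0.489 clr 41.6 138.4
```

View pics/c4.png

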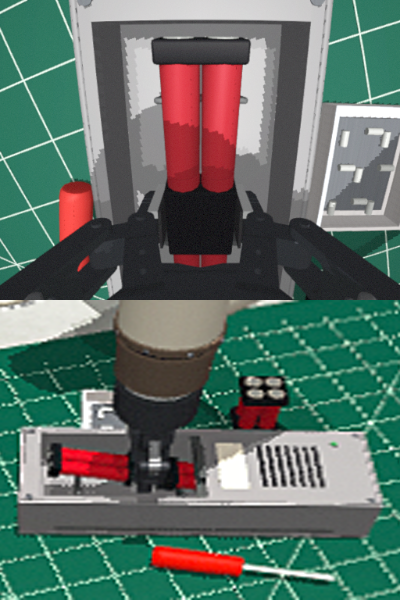

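The picture shows the pack gripped on its band, tipped up, with its front end clear inside the hatch edge (pack end at row 50, lip edge at row 22). Next I draw it out slantwise.

Call:
{"api": "servo_tool", "payload": {"rows": [[[30, 3.5, 0.5, -2.4, 0, 0.052, 0], [30, 7, 0.5, -4.1, 0, 0.079, 0], [30, 11, 0.5, -6.8, 0, 0.105, 0], [30, 17.5, 0.5, -12.2, 0, 0.148, 0], [30, 24.5, 0.5, -18.8, 0, 0.201, 0], [30, 24.5, 0.5, -18.8, 0, 0.201, 0], [30, 24.5, 0.5, -18.8, 0, 0.201, 0]]]}}

```text
clock: 10.62
position: [486.2, -8.5, 61.1]
ee_rot: [-0.58, 0.808, -0.061, -0.085]
contact_force: [-0.3, 0.3, -2.9]
gripper_width: 39.0
grasp_force: 61.0
```

Run:
```python
from wp import *
pack(); rows(K[14:],K[13])
```

```text
pack est [-65.3  71.5] a [ 0.  23.4 -0. ] y -0.6 Funit [ 0.1  0.4 -2.9] w 39.0 t 10.625
(-72, 78, 26) [ 7.6 -0.  -5. ] turn y 0.044 clr 6.0 50.8
(-78, 84, 28) [15.2 -0.  -9.9] turn y 0.079 clr 5.8 56.6
(-84, 90, 30) [ 22.7  -0.  -14.8] turn y 0.113 clr 5.9 62.6
(-90, 96, 32) [ 30.2  -0.  -19.8] turn y 0.148 clr 5.5 68.6
(-96, 102, 36) [ 38.1  -0.  -25.1] turn y 0.218 clr 9.3 71.6
(-102, 108, 40) [ 45.9  -0.  -30.4] turn y 0.288 clr 18.2 74.9
(-102, 125, 40) [ 49.4  -0.  -47.1] turn y 0.288 clr 16.0 89.8
(-102, 150, 40) [ 54.6  -0.  -71.5] turn y 0.288 clr 22.2 111.8
(-102, 180, 40) [  60.9   -0.  -100.9] turn y 0.288 clr 41.6 138.4
```

Free of contact: the force is just the pack's weight, 2.9 N. Continuing.

Call:
{"api": "servo_tool", "payload": {"rows": [[[30, 7.6, 0, -5, 0, 0.044, 0], [30, 15.2, 0, -9.9, 0, 0.079, 0], [30, 22.7, 0, -14.8, 0, 0.113, 0], [30, 30.2, 0, -19.8, 0, 0.148, 0], [30, 38, 0, -25, 0, 0.218, 0], [30, 46, 0, -30.4, 0, 0.288, 0], [30, 46, 0, -30.4, 0, 0.288, 0], [30, 49.4, 0, -47, 0, 0.288, 0], [30, 54.6, 0, -71.5, 0, 0.288, 0], [30, 61, 0, -101, 0, 0.288, 0]]]}}

```text
clock: 11.88
position: [473.2, -45.6, 173.2]
ee_rot: [-0.565, 0.788, -0.143, -0.2]
contact_force: [0.7, 0.3, -4.1]
gripper_width: 39.0
grasp_force: 60.9
```

Run:
```python
from wp import *
pack(); where(); plan([-70,0,280],.4)
```

```text
pack est [-102.1  180.2] a [-0.1 40.   0. ] y -0.1 Funit [ 0.5 -0.6 -4.1] w 39.0 t 11.875
unit [-1.149e+02 -1.000e-01  1.732e+02] rot err deg [-0.07 28.51  0.  ] F [ 0.7  0.3 -4.1] w 39.0 g 60.9 t 11.88 j [ 0.46  0.31 -0.5   0.38 -1.16 -1.  ]
shift [  11.5    0.3 -115.3] turn [ 0.0012 -0.0976  0.0002] rows 1.9 0.5
```

Call:
{"api": "servo_tool", "payload": {"rows": [[[30, 5, 0, -40, 0, -0.05, 0], [30, 11, 0, -80, 0, -0.098, 0], [30, 11, 0, -115, 0, -0.098, 0], [30, 11, 0, -115, 0, -0.098, 0], [30, 11, 0, -115, 0, -0.098, 0], [30, 11, 0, -115, 0, -0.098, 0], [30, 11, 0, -115, 0, -0.098, 0], [30, 11, 0, -115, 0, -0.098, 0]]]}}

```text
clock: 12.88
position: [488.0, -2.8, 278.6]
ee_rot: [-0.571, 0.796, -0.116, -0.162]
contact_force: [-0.5, 0.5, -3.5]
gripper_width: 38.8
grasp_force: 61.2
```

Run:
```python
from wp import *
where(); print(np.abs(arm.read_state()['joint_vel']).max())
c2,im2=snap("scene","s5.png"); c,im=snap("top","t5.png")
o=cv2.resize(im2[20:240,160:410],(500,440)); o2=cv2.resize(im[130:310,90:340],(500,360))[:,:]
cv2.imwrite("pics/c5.png",cv2.resize(np.r_[o,o2],None,fx=.74,fy=.74))
```

```text
unit [-69.6  -0.5 278.6] rot err deg [-0.05 22.96 -0.  ] F [-0.5  0.5 -3.5] w 38.8 g 61.2 t 12.88 j [ 0.49  0.22 -0.27  0.27 -1.39 -0.91]
0.0075835066988764795
```

View pics/c5.png

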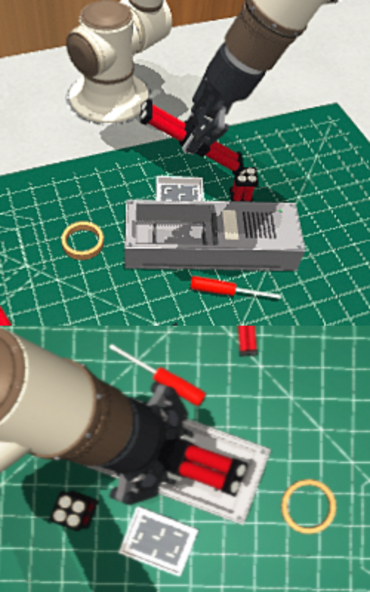

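The pack is held well above the open, empty unit, and the block, tray, tape and screwdriver are where they were. Handing in.

```bash
python3 -c "
from bench import arm
print(arm.job_done())"
```

```text
the job is handed in; nothing more can be done
None
```

The job is handed in: the hatch cover is open against its stop and the pack is out, held still about 150 mm above the case with nothing else disturbed. While lowering to grip, the gripper touched something in the unit and pressed with about 39–40 N, right at the 40 N limit; I backed off at once, but that reading could count against the result.

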